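# Clamp a sheet with a reversible ratchet clamp

### The arm

A 6-joint arm with a two-finger parallel gripper is mounted at the origin on the work surface. World frame = base frame: x ahead of the robot, y to its left, z up, the work surface at z = 0. Lengths are in m, angles in rad, forces in N, time in s.
With the tool pointing down it reaches from about 0.325 to 0.925 m from the base axis. Payload 3.1 kg.
Tool frame: the origin (TCP) lies midway between the tips of the shut fingers; the grasp point (between the pads) lies 19 mm behind it; x points along the fingers, z is the direction in which the jaws open and shut, and the axes are right-handed (so a half turn about x gives the same grasp; the last joint's range is limited). The gripper opens to 85 mm and grips with 20 to 120 N. Pads are 22 mm wide; open, the fingers measure 114 mm over their backs; the gripper's body (76 mm by 85 mm) begins 54 mm behind the grasp point. The pads swing forward as they close: fully open they stand 13 mm farther back than shut.
Start: joints at [1.075, 0.217, 1.613, -0, 1.311, -0.112], TCP at [0.234, 0.58, 0.231] pointing down, gripper open.
Joint ranges: [-2.75, 2.75], [-0.78, 2.1], [0.31, 2.55], [-1.13, 4.27], [0.13, 2.63], [-2.58, 2.58]. Speed limits (rad/s): [2.79, 2.79, 3.14, 3.14, 3.14, 3.14].

### API

Orientations are given as a unit quaternion [x, y, z, w].
In Python, from bench import monitor, imaging, ctrl gives the robot as it stands. The module is installed in compiled form; this text tells all that it offers.
- The arm moves only by the tool carry_out, never from a script. Its argument "moves" is a list of rows, each an object with "offset": the shift along the world's x, y, z in m, a list of three; "twist": the turn, a rotation vector about the world's x, y, z in units of 6 degrees (1.0 is 6 degrees), a list of three. A call has exactly 10 rows; each row shifts and turns the pose as measured when the row begins; what a row does not reach is not made up. A row lasts 1/12 s, in which the tool goes at most 41.7 mm and 7.16 degrees, less where a joint would pass 70% of its speed; a pose out of reach is approached as far as the arm can. A call is refused whole if a number of a shift passes 0.0417 or a number of a turn 1, either way. A call with a gripper value outside its range is refused whole. "jaw" is the finger opening in m, from 0 to 0.0854, set as the call begins (left out, the last holds). The fingers move at their own pace and stop on an object; "squeeze" is the grip in N (left out, the last holds). Time passes only in rows, so rows that do not move let the fingers close, or fill a call up. It gives the time, the measured TCP pose, the force and the opening at its end, in the units of the state.
- monitor.get_obs(): the state, without advancing time (a new reading comes with each control period).
- imaging.grab_frame(name): name is "scene" or "side" or "wrist"; returns the picture (480x640x3 uint8, red, green, blue); there is no depth.
- imaging.camera_model(name): a dict with "fovy" (degrees; the focal length in pixels is half the picture's height over the tangent of half this angle, whatever the lens; pixels are square), "cx", "cy" (the principal point, pixels), "k1" (the pictures are not rectified: a ray, as slopes to the right and down, at radius r is drawn at 1 + k1 r^2 times it, then the intrinsics apply), "extrinsics" (4x4, takes a point from world to camera coordinates). Camera axes: x right, y up, looking along -z (the intrinsics and any distortion apply to the point x, -y, -z); pixel columns grow to the right and rows downward; lengths in m; the calibration is good to about 2 mm. A picture is of the moment at which its call begins: read the wrist's pose just before it. camera_model takes no time and is no camera call; for the wrist camera it gives the pose at the moment of the call.
- ctrl.sign_off(): hands the job in, once; it reports no verdict.
The state is a dict: "time_s": time; "q": joint angles; "joint_vel": joint speeds; "joint_efforts": joint torques, N m; "position": TCP position; "orientation": TCP orientation; "ft_force": force on the tool from outside, world axes, zero at the start; "moment": the same for the moment, N m; "finger_gap": finger opening in m.
Only numpy, scipy, OpenCV 4.12 (cv2) and the standard library are available. Lean on these libraries where they do the work, as an engineer would, in place of code of your own. Each camera call takes 0.05 s, during which the arm holds its last target.

### The job

Clamp the panel firmly to the bench: the clamp's ratchet is set to loosen, so first flip its orange selector over to tighten (clockwise seen from above), then work the handle back and forth until its foot presses on the panel and the red band of the spring sleeve above the foot has just disappeared up into the steel nose, with the yellow below it still clearly showing. Leave the selector on tighten and the panel where it lies, let go, and do not disturb the bottle, cup and steel block.

Things in the scene. Friction and masses are not known exactly. Their poses are not given: they have to be found in the camera images.
- clamp: Blue C-shaped bench clamp, fixed, 215 mm long, head 135 mm high. Origin on the bench below the vertical spindle axis; x points where the handle points at handle joint 0, z up; column 106 to 190 mm out on the -x side. Its quick-acting screw sinks 7 mm per rad turned clockwise from above and stays where left. 18 teeth: up to 20 degrees are lost at the start of each tightening swing.
- handle (a joint): Angle of the ratchet handle about the spindle axis, rad; 0 along the clamp's x, grows CLOCKWISE from above; stops at -0.75 and +0.75. Stays where left. Tightening takes some 5 to 9 N at the grip while the foot is in the air, 2.7 N more when the red band is just hidden, 7 N more when the yellow is gone too. Swung back against the selector it clicks over the teeth (about 2 N), the screw stays.
- grip (a point): Middle of the black upright grip at the end of the steel handle: a vertical cylinder 26 mm across; top 18 mm above this point, handle bar (18 mm wide) 22 mm below it. The point is 155 mm from the spindle axis and 140 mm above the bench. Fixed to the handle (turns with it).
- selector (a joint): Angle of the orange selector (pawl) relative to the handle, rad, about a vertical pivot on the head 56 mm from the spindle axis towards the grip; grows CLOCKWISE from above. Sprung over its centre 0 (0.04 N m at the ends): 0.1 to 0.34 = tighten (handle swung clockwise turns the screw clockwise, foot goes down), -0.1 to -0.34 = loosen. It flicks within that span as it clicks over teeth.
- tab (a point): Centre of the orange selector's upright tab: 14 mm along the selector, 10 mm across (the way it is pushed), 26 mm tall; 22 mm from the selector's pivot towards the grip, 142 mm above the bench, rising from 129 to 155 mm; the steel head's top lies at 125 mm. With the selector at 0 it stands 78 mm from the spindle axis.
- panel: Loose aluminium-faced panel 150 x 280 x 8 mm, 0.7 kg, lying flat on the bench under the foot. Origin at the centre of its underside, x along its 150 mm side.
- bottle: White bottle with red cap, 56 mm across, 130 mm tall, standing by. Origin at its underside.
- cup: Blue cup, 70 mm across, 75 mm tall, standing by. Origin at its underside.
- weight: Dark steel block 60 x 45 x 35 mm, lying by. Origin at its underside.
- collar (a point): Lower rim of the dark collar under the clamp's arm, on the spindle axis, 51 mm above the bench. Below it: the steel nose (30 mm across) that sinks as the screw tightens, then a spring sleeve 23 mm across, 5 mm red above 8 mm yellow, then the black foot (40 mm across, 10 mm thick), which starts 3 to 10 mm above the panel (not told). Pressed, the sleeve slides up into the nose, 12 N per mm.

How it is judged:
By the outcome, as a careful person would: the job done as asked, in the order asked, and still so for the second after the job is handed in, with the robot touching nothing.
It also fails if it takes over 72 s, if anything falls off the work surface, if the arm or the gripper's body presses on something with over 40 N, if the wrist force passes 120 N, or if a joint passes its speed limit or range.

## Working session

There is one attempt and no reset: what is moved stays moved. The work goes in short steps, Python scripts to look and compute and a tool call to move; the robot and the scene stay as the last step left them, time stands still between calls to the robot, and variables do not carry over. Pictures are saved under pics/ and viewed, and the job is handed in when it is done.

Besides the shell and the picture viewer there is one more tool, called after "Request:" in YAML: its name, and indented under it one key for each argument. carry_out: Moves the arm, as the interface text tells. Its arguments: {"type":"object","properties":{"moves":{"type":"array"},"jaw":{"type":"number"},"squeeze":{"type":"number"}},"required":["moves"]}

```bash
mkdir -p pics; cat > h.py <<'E'
import numpy as np, cv2
from bench import monitor, imaging, ctrl
def cam(n):
    m=imaging.camera_model(n); m['f']=240/np.tan(np.radians(m['fovy'])/2); m['E']=np.array(m['extrinsics']); return m
def ray(m,u,v):
    xd=(u-m['cx'])/m['f']; yd=(v-m['cy'])/m['f']
    x,y=xd,yd
    for _ in range(50):
        s=1+m['k1']*(x*x+y*y); x,y=xd/s,yd/s
    R=m['E'][:3,:3]; t=m['E'][:3,3]
    d=R.T@np.array([x,-y,-1.0]); return -R.T@t, d/np.linalg.norm(d)
def onz(m,u,v,z):
    o,d=ray(m,u,v); return o+d*(z-o[2])/d[2]
def proj(m,p):
    c=m['E'][:3,:3]@np.array(p)+m['E'][:3,3]
    x,y=c[0]/-c[2],-c[1]/-c[2]; s=1+m['k1']*(x*x+y*y)
    return np.array([m['cx']+m['f']*x*s,m['cy']+m['f']*y*s])
def tri(m1,p1,m2,p2):
    o1,d1=ray(m1,*p1);o2,d2=ray(m2,*p2)
    A=np.array([d1,-d2]).T; s=np.linalg.lstsq(A,o2-o1,rcond=None)[0]
    a=o1+d1*s[0];b=o2+d2*s[1]; return (a+b)/2,np.linalg.norm(a-b)
def save(n,name):
    im=imaging.grab_frame(n); cv2.imwrite('pics/'+name+'.png',im[:,:,::-1]); return im
E
python3 - <<'E'
from h import *
for n in ['scene','side','wrist']:
    save(n,n+'0'); m=cam(n); print(n,m['f'],m['cx'],m['cy'],m['k1'],np.round(ray(m,320,240),3))
print(monitor.get_obs())
E
```

```text
scene 485.55052910849975 318.2740511059753 236.36616340169303 0.027544602045048175 [[ 1.101  0.493  0.754]
 [-0.538 -0.5   -0.679]]
side 487.7558464324017 325.66762158519816 233.86715768682566 -0.04759969544621312 [[ 0.912 -0.85   0.748]
 [-0.302  0.767 -0.567]]
wrist 340.3303299762693 318.53902140932837 243.33527213823828 -0.06352684282106648 [[ 0.157  0.611  0.372]
 [ 0.29  -0.115 -0.95 ]]
{'time_s': 0.15, 'q': array([ 1.07480294e+00,  2.17609418e-01,  1.61461625e+00, -3.06891515e-05,
        1.31133070e+00, -1.12201374e-01]), 'joint_vel': array([ 0.0001471 , -0.00474577, -0.00425706, -0.00135257,  0.00250378,
        0.00042493]), 'joint_efforts': array([ 1.58937615e-03, -3.97444725e+01, -3.04415095e+01, -9.83269410e-05,
        5.79678890e-03,  2.83488168e-05]), 'position': array([0.23369856, 0.57895522, 0.23022407]), 'orientation': array([-0.3957948 ,  0.58679112,  0.39513341,  0.58557002]), 'ft_force': array([ 0.79710957, -0.34330369, -0.19020767]), 'moment': array([ 0.03285385, -0.02881615,  0.00034922]), 'finger_gap': 0.0854737486172574}
```

View pics/scene0.png

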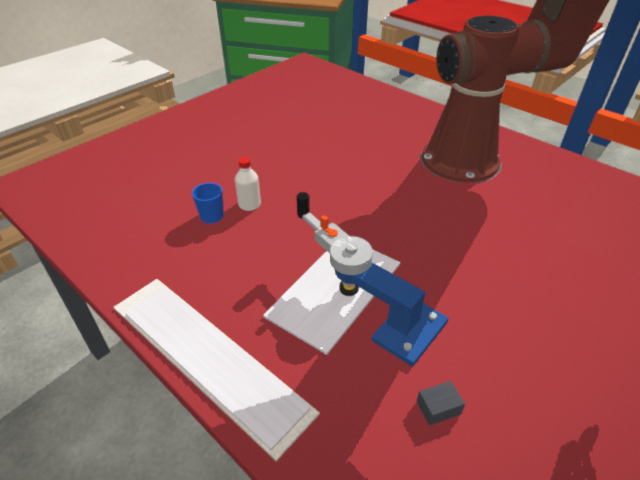

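View pics/side0.png

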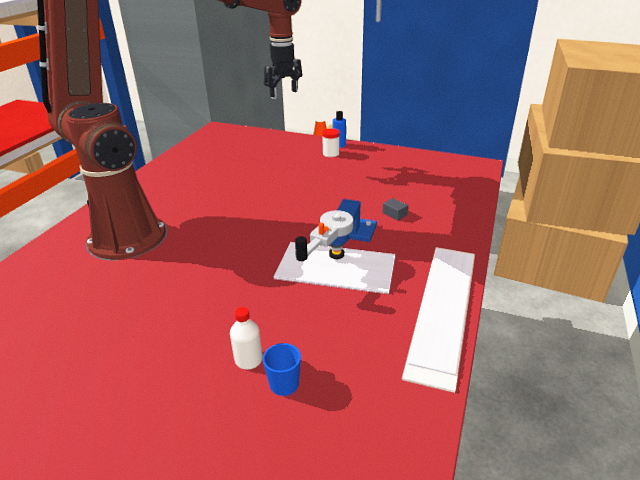

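View pics/wrist0.png

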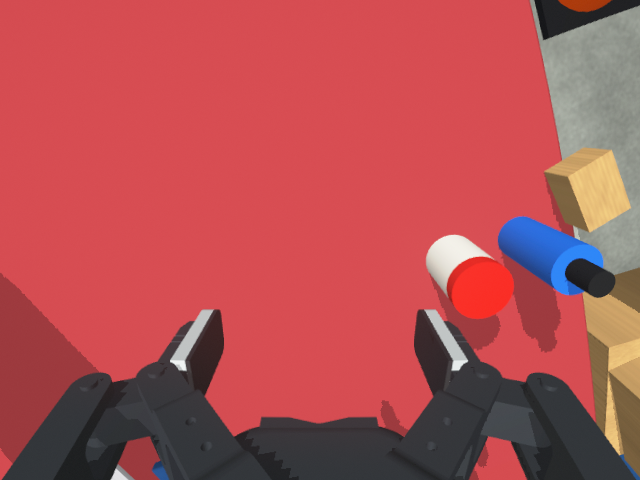

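```bash
python3 - <<'E'
import cv2
a=cv2.imread('pics/scene0.png')[180:310,270:410]; b=cv2.imread('pics/side0.png')[190:290,260:400]
cv2.imwrite('pics/ca.png',cv2.resize(a,None,fx=5,fy=4.6,interpolation=2) if 0 else cv2.resize(a,None,fx=4,fy=4,interpolation=2))
cv2.imwrite('pics/cb.png',cv2.resize(b,None,fx=5,fy=5,interpolation=2))
E
```

```text
(no output)
```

View pics/ca.png

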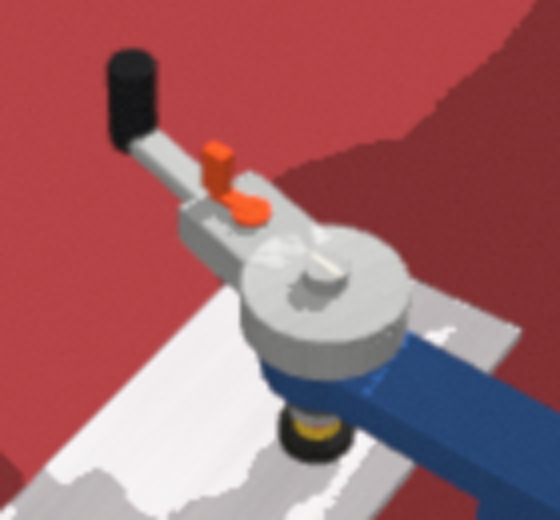

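View pics/cb.png

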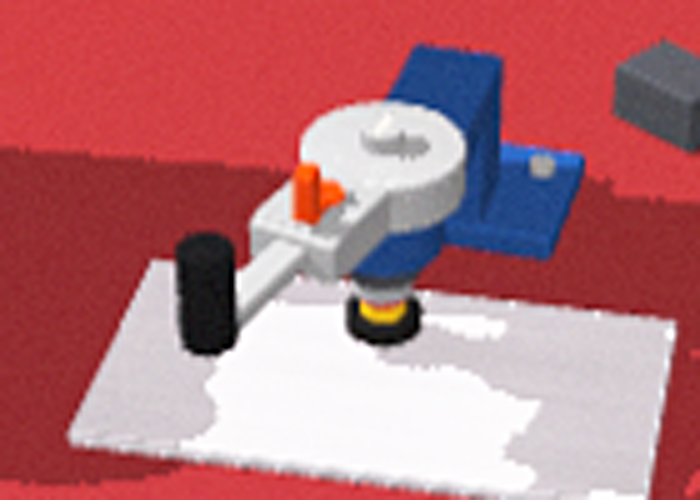

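```bash
python3 - <<'E'
from h import *
a=cam('scene');b=cam('side')
P={}
for n,p,q,z in [('grip',(303,204.7),(301.2,248.6),.14),('tab',(324.5,222.5),(321.6,228.6),.142),('head',(351.3,251.5),(336.6,219.5),.125),('foot',(349,288),(336.5,254),.02)]:
    print(n,tri(a,p,b,q),onz(a,*p,z),onz(b,*q,z))
ims=cv2.imread('pics/scene0.png')[:,:,::-1].astype(int); 
# panel corners
for n,m,pts in [('scene',a,[(265,316),(325,348),(399,263)]),('side',b,[(290.5,243),(395,254.5),(389,290.5),(275,279)])]:
    for p in pts: print(n,onz(m,*p,.008))
E
```

```text
grip (array([ 0.55603414, -0.06119495,  0.13250729]), np.float64(0.0019331073240584288)) [ 0.56134404 -0.0549147   0.14      ] [ 0.56145467 -0.07164056  0.14      ]
tab (array([0.57471634, 0.01540035, 0.14116102]), np.float64(0.0020092331897176513)) [0.57412397 0.01569769 0.142     ] [0.57631149 0.01323799 0.142     ]
head (array([0.5843246 , 0.09257311, 0.12143936]), np.float64(0.001201403237297253)) [0.58646697 0.09467299 0.125     ] [0.58684877 0.08662073 0.125     ]
foot (array([0.58416683, 0.09207954, 0.01872961]), np.float64(0.0014669595068619763)) [0.58417158 0.0926472  0.02      ] [0.58552708 0.08985242 0.02      ]
scene [0.74092707 0.01388323 0.008     ]
scene [0.71596945 0.14805195 0.008     ]
scene [0.44816986 0.11836462 0.008     ]
side [0.44863586 0.11168954 0.008     ]
side [0.72215539 0.15268214 0.008     ]
side [0.74220769 0.01011374 0.008     ]
side [ 0.47419582 -0.03945397  0.008     ]
```

```bash
python3 - <<'E'
from h import *
a=cam('scene');b=cam('side')
ims=cv2.imread('pics/scene0.png')
hsv=cv2.cvtColor(ims,cv2.COLOR_BGR2HSV)
c=[onz(a,*p,.012) for p in [(408,346.5),(433,316)]]; print(c)
mid=(c[0]+c[1])/2; s=np.array([.5845,.0921]); d=s-mid[:2]; print(mid,np.linalg.norm(d),np.degrees(np.arctan2(d[1],d[0])))
e=c[1]-c[0]; print('bolt line perp',np.degrees(np.arctan2(e[1],e[0])), np.linalg.norm(e))
C=ims[270:370,350:470]; cv2.imwrite('pics/cc.png',cv2.resize(C,None,fx=5,fy=5,interpolation=2))
E
```

```text
[array([0.61307633, 0.25759398, 0.012     ]), array([0.52320555, 0.25214558, 0.012     ])]
[0.56814094 0.25486978 0.012     ] 0.16358979157119866 -84.26080054542037
bolt line perp -176.53069489890325 0.09003578618286222
```

View pics/cc.png

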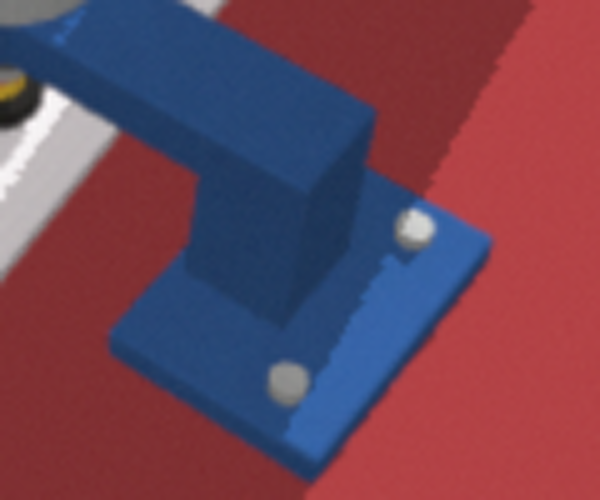

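```bash
python3 - <<'E'
from h import *
from scipy.spatial.transform import Rotation as R
r=R.from_quat(monitor.get_obs()['orientation']).as_matrix(); print(r.round(3))
for k in (1,2): print(np.degrees(np.arctan2(r[1,k],r[0,k])))
E
```

```text
[[-0.001 -0.927  0.374]
 [-0.002  0.374  0.927]
 [-1.     0.    -0.002]]
158.01077974793736
68.0108010728639
```

Request:
carry_out:
  moves:
    - {"offset":[0.019,-0.028,0],"twist":[0,0,-0.65]}
    - {"offset":[0.019,-0.028,0],"twist":[0,0,-0.65]}
    - {"offset":[0.019,-0.028,0],"twist":[0,0,-0.65]}
    - {"offset":[0.019,-0.028,0],"twist":[0,0,-0.65]}
    - {"offset":[0.019,-0.028,0],"twist":[0,0,-0.65]}
    - {"offset":[0.019,-0.028,0],"twist":[0,0,-0.65]}
    - {"offset":[0.019,-0.028,0],"twist":[0,0,-0.65]}
    - {"offset":[0.019,-0.028,0],"twist":[0,0,-0.65]}
    - {"offset":[0.019,-0.028,0],"twist":[0,0,-0.65]}
    - {"offset":[0.019,-0.028,0],"twist":[0,0,-0.65]}
  jaw: 0.0

```text
time_s: 0.98
position: [0.4227, 0.2902, 0.2259]
orientation: [-0.17, 0.688, 0.171, 0.684]
ft_force: [1.1, 0.3, -0.2]
finger_gap: -0.0001
```

Request:
carry_out:
  moves:
    - {"offset":[0.019,-0.028,0],"twist":[0,0,-0.65]}
    - {"offset":[0.019,-0.028,0],"twist":[0,0,-0.65]}
    - {"offset":[0.019,-0.028,0],"twist":[0,0,-0.65]}
    - {"offset":[0.019,-0.028,0],"twist":[0,0,-0.65]}
    - {"offset":[0.019,-0.028,0],"twist":[0,0,-0.65]}
    - {"offset":[0.019,-0.028,-0.005],"twist":[0,0,-0.65]}
    - {"offset":[0.019,-0.028,-0.005],"twist":[0,0,-0.65]}
    - {"offset":[0.019,-0.028,-0.005],"twist":[0,0,-0.65]}
    - {"offset":[0.019,-0.028,-0.005],"twist":[0,0,-0.65]}
    - {"offset":[0.016,-0.024,-0.005],"twist":[0,0,-0.65]}

```text
time_s: 1.82
position: [0.6155, -0.0027, 0.199]
orientation: [0.083, 0.704, -0.08, 0.701]
ft_force: [0.9, 0.0, 0.1]
finger_gap: 0.0
```

```bash
python3 - <<'E'
from h import *
o=monitor.get_obs(); print(o['time_s'],o['position'],o['q'])
m=cam('wrist'); save('wrist','w1'); 
for p in [(.575,.0154,.142),(.575,.0154,.129),(.556,-.0612,.14),(.5845,.0921,.125),o['position']]: print(proj(m,p))
E
```

```text
1.8167 [ 0.615525   -0.00272662  0.19899212] [-0.12051142  0.22778797  1.66292258  0.00446173  1.25529338  0.10862556]
[250.1571256  255.29320266]
[253.99761064 248.37872041]
[256.95637764 358.26717964]
[234.47461786 126.65039154]
[319.55009111 314.39404724]
```

View pics/w1.png

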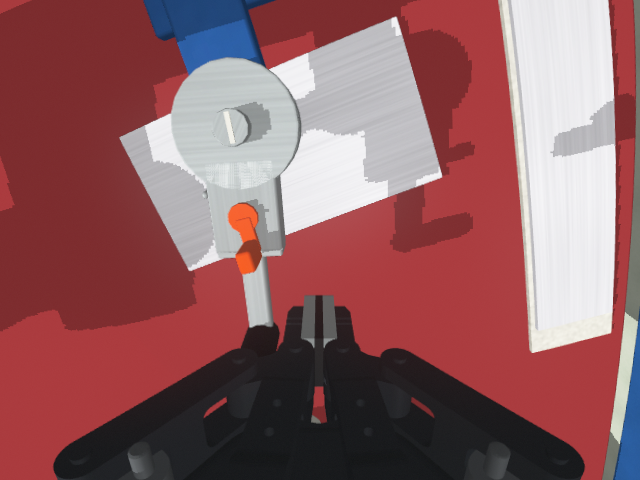

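Request:
carry_out:
  moves:
    - {"offset":[-0.003,0.009,-0.012],"twist":[0,0,0]}
    - {"offset":[0,0.009,-0.015],"twist":[0,0,0]}
    - {"offset":[0,0,-0.015],"twist":[0,0,0]}
    - {"offset":[0,0,-0.012],"twist":[0,0,0]}
    - {"offset":[0,0,-0.008],"twist":[0,0,0]}
    - {"offset":[-0.004,0,0],"twist":[0,0,0]}
    - {"offset":[-0.004,0,0],"twist":[0,0,0]}
    - {"offset":[-0.004,0,0],"twist":[0,0,0]}
    - {"offset":[-0.003,0,0],"twist":[0,0,0]}
    - {"offset":[-0.002,0,0],"twist":[0,0,0]}

```text
time_s: 2.7
position: [0.5967, 0.0067, 0.1319]
orientation: [0.085, 0.703, -0.086, 0.701]
ft_force: [0.4, 0.4, -0.2]
finger_gap: 0.0001
```

```bash
python3 - <<'E'
from h import *
o=monitor.get_obs(); print(o['time_s'],o['position'],o['ft_force'])
save('wrist','w2')
E
```

```text
2.7 [0.59667276 0.00665373 0.13185737] [ 0.43397736  0.4307772  -0.22520769]
```

View pics/w2.png

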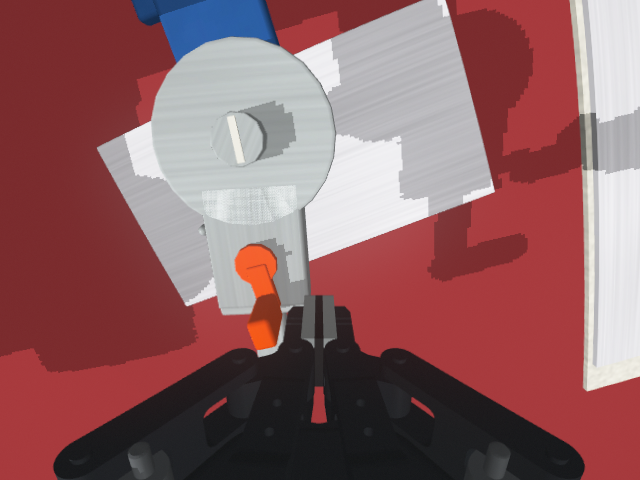

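Request:
carry_out:
  moves:
    - {"offset":[0,0.007,0.004],"twist":[0,0,0]}
    - {"offset":[-0.002,0.002,0],"twist":[0,0,0]}
    - {"offset":[-0.002,0,0],"twist":[0,0,0]}
    - {"offset":[-0.002,0,0],"twist":[0,0,0]}
    - {"offset":[-0.002,0,0],"twist":[0,0,0]}
    - {"offset":[-0.002,0,0],"twist":[0,0,0]}
    - {"offset":[-0.002,0,0],"twist":[0,0,0]}
    - {"offset":[-0.002,0,0],"twist":[0,0,0]}
    - {"offset":[0,0,0],"twist":[0,0,0]}
    - {"offset":[0,0,0],"twist":[0,0,0]}

```text
time_s: 3.58
position: [0.5854, 0.0165, 0.1402]
orientation: [0.086, 0.699, -0.085, 0.705]
ft_force: [1.4, -0.2, -1.2]
finger_gap: -0.0001
```

```bash
python3 - <<'E'
from h import *
o=monitor.get_obs(); print(o['time_s'],o['position'],o['ft_force'])
save('wrist','w3')
E
```

```text
3.5833 [0.58538069 0.01648028 0.14015154] [ 1.37832877 -0.22130937 -1.15563272]
```

View pics/w3.png

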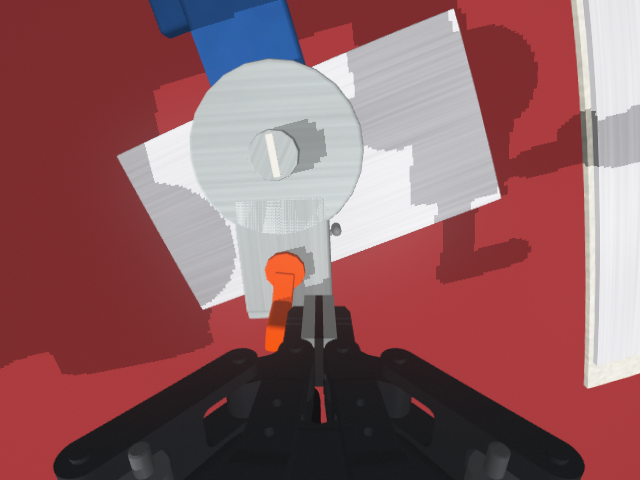

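Request:
carry_out:
  moves:
    - {"offset":[-0.002,0,-0.002],"twist":[0,0,0]}
    - {"offset":[-0.002,0,0],"twist":[0,0,0]}
    - {"offset":[-0.002,0,0],"twist":[0,0,0]}
    - {"offset":[0,0,0],"twist":[0,0,0]}
    - {"offset":[0.01,0,0],"twist":[0,0,0]}
    - {"offset":[0.015,0,0],"twist":[0,0,0]}
    - {"offset":[0.01,-0.02,0.015],"twist":[0,0,0]}
    - {"offset":[0,-0.03,0.02],"twist":[0,0,0]}
    - {"offset":[0,-0.03,0.02],"twist":[0,0,0]}
    - {"offset":[0,0,0],"twist":[0,0,0]}

```text
time_s: 4.47
position: [0.6114, -0.064, 0.1906]
orientation: [0.083, 0.705, -0.084, 0.699]
ft_force: [1.0, 0.8, 0.7]
finger_gap: -0.0
```

```bash
python3 - <<'E'
from h import *
o=monitor.get_obs(); print(o['time_s'],o['position'],o['ft_force'])
save('wrist','w4');a=save('scene','s4')
b=save('side','d4')
cv2.imwrite('pics/c4.png',np.hstack([cv2.resize(x,(400,400),interpolation=2) for x in (a[180:310,275:405],b[180:310,260:390])])[:,:,::-1])
E
```

```text
4.4667 [ 0.61137943 -0.06402142  0.19063764] [1.0316443  0.77385734 0.67377474]
```

View pics/w4.png

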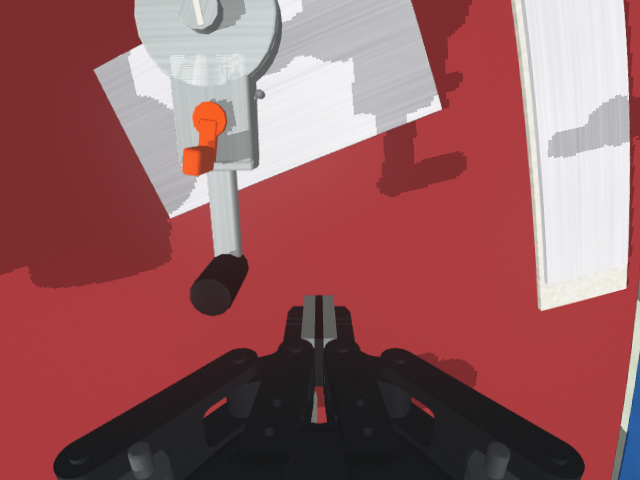

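View pics/c4.png

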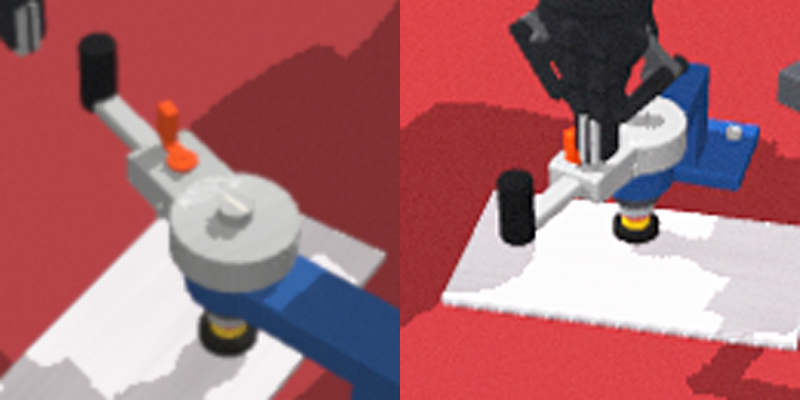

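```bash
python3 - <<'E'
from h import *
m=cam('wrist'); g=onz(m,210.5,297,.158); print(g, onz(m,194,161,.155))
s=onz(m,202,10,.13);print(s)
C=np.array([.5845,.0921]); 
m0=cam('scene'); print(onz(m0,275+98*.325,180+43*.325,.158))
d=g[:2]-C; print(np.linalg.norm(d),np.degrees(np.arctan2(d[1],d[0])))
E
```

```text
[ 0.54664108 -0.05030936  0.158     ] [0.56218044 0.02260711 0.155     ]
[0.58158849 0.0950681  0.13      ]
[ 0.5472116  -0.05730549  0.158     ]
0.1473557685495938 -104.8874941440202
```

Request:
carry_out:
  moves:
    - {"offset":[-0.02,0.002,0.005],"twist":[0,0,0]}
    - {"offset":[-0.022,0.002,0],"twist":[0,0,0]}
    - {"offset":[-0.022,0.002,0],"twist":[0,0,0]}
    - {"offset":[0,0,0],"twist":[0,0,0]}
    - {"offset":[0,0,0],"twist":[0,0,0]}
    - {"offset":[0,0,0],"twist":[0,0,0]}
    - {"offset":[0,0,0],"twist":[0,0,0]}
    - {"offset":[0,0,0],"twist":[0,0,0]}
    - {"offset":[0,0,0],"twist":[0,0,0]}
    - {"offset":[0,0,0],"twist":[0,0,0]}
  jaw: 0.055
  squeeze: 30

```text
time_s: 5.45
position: [0.5368, -0.0438, 0.1797]
orientation: [0.083, 0.716, -0.077, 0.689]
ft_force: [0.8, -0.6, -0.6]
finger_gap: 0.055
```

```bash
python3 - <<'E'
from h import *
from scipy.spatial.transform import Rotation as R
o=monitor.get_obs(); print(o['time_s'],o['position'],o['ft_force'],o['q'])
r=R.from_quat(o['orientation']).as_matrix(); print(r.round(3),np.degrees(np.arctan2(r[1,2],r[0,2])))
save('wrist','w5')
E
```

```text
5.45 [ 0.53678766 -0.04381262  0.1797147 ] [ 0.83711624 -0.57799232 -0.62116561] [-0.21432848  0.10963674  1.83775247  0.00473283  1.23344192  0.00992052]
[[-0.037  0.224  0.974]
 [ 0.013  0.975 -0.224]
 [-0.999  0.004 -0.039]] -12.938778728181859
```

View pics/w5.png

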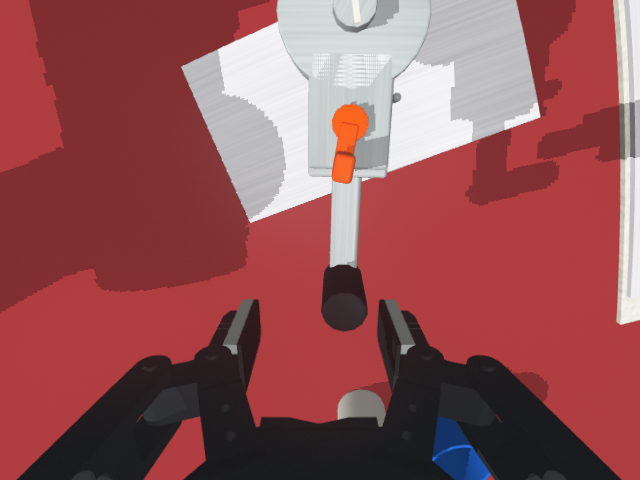

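```bash
python3 - <<'E'
from h import *
m=cam('wrist'); print(onz(m,345,311,.158), onz(m,353,10,.135), onz(m,353,3,.125))
a=cam('scene'); print('bottle',onz(a,249,207,0),'cup',onz(a,210,220,0), onz(a,245,163,.13))
E
```

```text
[ 0.54726434 -0.05685394  0.158     ] [0.58204413 0.08847963 0.135     ] [0.58385093 0.09445723 0.125     ]
bottle [ 0.53548303 -0.27115174  0.        ] cup [ 0.63149852 -0.30181573  0.        ] [ 0.53391746 -0.26726405  0.13      ]
```

Request:
carry_out:
  moves:
    - {"offset":[0.005,-0.006,0],"twist":[-0.06,-0.18,0]}
    - {"offset":[0.004,-0.005,0],"twist":[-0.06,-0.17,0]}
    - {"offset":[0.001,-0.002,-0.004],"twist":[0,0,0]}
    - {"offset":[0,0,-0.008],"twist":[0,0,0]}
    - {"offset":[0,0,-0.01],"twist":[0,0,0]}
    - {"offset":[0,0,-0.008],"twist":[0,0,0]}
    - {"offset":[0,0,-0.005],"twist":[0,0,0]}
    - {"offset":[0,0,-0.003],"twist":[0,0,0]}
    - {"offset":[0,0,-0.002],"twist":[0,0,0]}
    - {"offset":[0,0,-0.001],"twist":[0,0,0]}

```text
time_s: 6.33
position: [0.5476, -0.059, 0.1334]
orientation: [0.08, 0.702, -0.08, 0.703]
ft_force: [0.3, 0.6, 0.3]
finger_gap: 0.0552
```

```bash
cat > st.py <<'E'
from h import *
from scipy.spatial.transform import Rotation as R
def st():
    o=monitor.get_obs(); p=o['position']; r=R.from_quat(o['orientation']).as_matrix()
    x=r[:,0]; c=np.cross(x,[0,0,-1])/0.10472
    d=p[:2]-[.5845,.0921]
    print('t',round(o['time_s'],2),'p',p.round(4),'F',o['ft_force'].round(1),'gap',o['finger_gap'].round(4),'tiltfix',c.round(2),'jawang',np.degrees(np.arctan2(r[1,2],r[0,2])).round(1),'rad',np.linalg.norm(d).round(4),'ang',np.degrees(np.arctan2(d[1],d[0])).round(1),'q',o['q'].round(2))
    g=r@[-.019,0,0]; print('grasp pt',(p+g).round(4))
E
python3 -c "
from st import *;st();save('wrist','w6')"
```

```text
Traceback (most recent call last):
  File "st.py", line 7, in st
    print('t',round(o['time_s'],2),'p',p.round(4),'F',o['ft_force'].round(1),'gap',o['finger_gap'].round(4),'tiltfix',c.round(2),'jawang',np.degrees(np.arctan2(r[1,2],r[0,2])).round(1),'rad',np.linalg.norm(d).round(4),'ang',np.degrees(np.arctan2(d[1],d[0])).round(1),'q',o['q'].round(2))
                                                                                   ^^^^^^^^^^^^^^^^^^^^^
AttributeError: 'float' object has no attribute 'round'
```

Request:
carry_out:
  moves:
    - {"offset":[0,0.001,0.001],"twist":[0,0,0]}
    - {"offset":[0,0,0],"twist":[0,0,0]}
    - {"offset":[0,0,0],"twist":[0,0,0]}
    - {"offset":[0,0,0],"twist":[0,0,0]}
    - {"offset":[0,0,0],"twist":[0,0,0]}
    - {"offset":[0,0,0],"twist":[0,0,0]}
    - {"offset":[0,0,0],"twist":[0,0,0]}
    - {"offset":[0,0,0],"twist":[0,0,0]}
    - {"offset":[0,0,0],"twist":[0,0,0]}
    - {"offset":[0,0,0],"twist":[0,0,0]}
  jaw: 0.0
  squeeze: 30

```text
time_s: 7.17
position: [0.5473, -0.0577, 0.1341]
orientation: [0.08, 0.702, -0.08, 0.703]
ft_force: [0.6, 0.3, -1.9]
finger_gap: 0.0251
```

```bash
sed -i "s/o\['finger_gap'\].round(4)/round(float(o['finger_gap']),4)/" st.py
python3 -c "
from st import *;st();save('wrist','w6');save('side','d6')"
```

```text
t 7.17 p [ 0.5473 -0.0577  0.1341] F [ 0.6  0.3 -1.9] gap 0.0251 tiltfix [0.01 0.01 0.  ] jawang -13.0 rad 0.1543 ang -104.0 q [-0.23  0.16  1.87 -0.    1.11 -0.  ]
grasp pt [ 0.5472 -0.0576  0.1531]
```

View pics/w6.png

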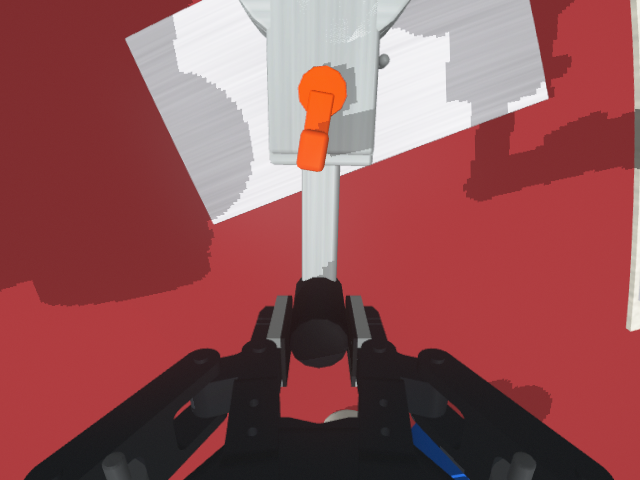

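View pics/d6.png

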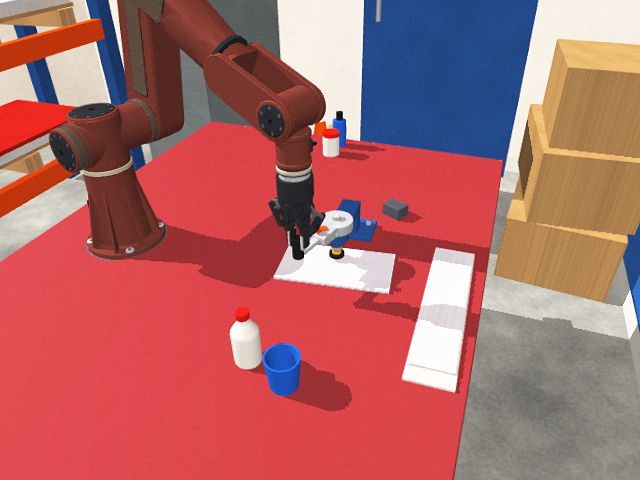

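Request:
carry_out:
  moves:
    - {"offset":[0.0079,-0.0018,0],"twist":[0,0,0.5]}
    - {"offset":[0.008,-0.0013,0],"twist":[0,0,0.5]}
    - {"offset":[0.0081,-0.0009,0],"twist":[0,0,0.5]}
    - {"offset":[0.0081,-0.0005,0],"twist":[0,0,0.5]}
    - {"offset":[0.0081,-0.0001,0],"twist":[0,0,0.5]}
    - {"offset":[0.0081,0.0004,0],"twist":[0,0,0.5]}
    - {"offset":[0.0081,0.0008,0],"twist":[0,0,0.5]}
    - {"offset":[0.008,0.0012,0],"twist":[0,0,0.5]}
    - {"offset":[0.008,0.0016,0],"twist":[0,0,0.5]}
    - {"offset":[0.0079,0.002,0],"twist":[0,0,0.5]}

```text
time_s: 8.1
position: [0.6281, -0.0556, 0.1341]
orientation: [-0.109, 0.699, 0.111, 0.698]
ft_force: [-1.7, -0.3, -0.5]
finger_gap: 0.0252
```

```bash
python3 -c "
from st import *;st();save('wrist','w7')"
```

```text
t 8.1 p [ 0.6281 -0.0556  0.1341] F [-1.7 -0.3 -0.5] gap 0.0252 tiltfix [-0.02 -0.03 -0.  ] jawang 17.9 rad 0.154 ang -73.5 q [-0.2   0.33  1.67  0.    1.15 -0.51]
grasp pt [ 0.6282 -0.0556  0.1531]
```

View pics/w7.png

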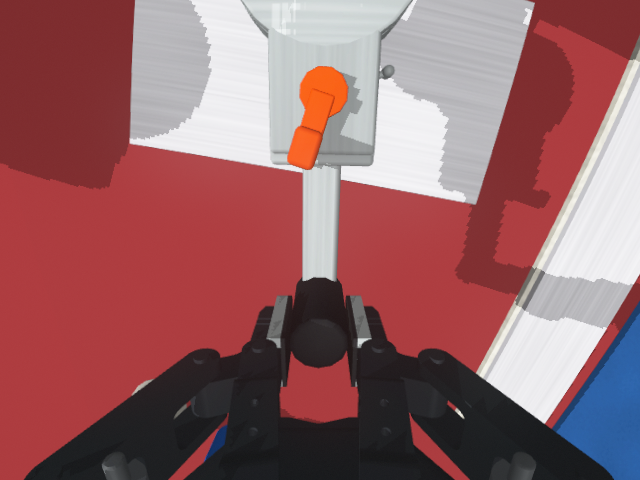

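Request:
carry_out:
  moves:
    - {"offset":[0.0077,0.0025,0],"twist":[0,0,0.5]}
    - {"offset":[0.0076,0.0029,0],"twist":[0,0,0.5]}
    - {"offset":[0.0074,0.0033,0],"twist":[0,0,0.5]}
    - {"offset":[0.0072,0.0037,0],"twist":[0,0,0.5]}
    - {"offset":[0.007,0.0041,0],"twist":[0,0,0.5]}
    - {"offset":[0.0068,0.0044,0],"twist":[0,0,0.5]}
    - {"offset":[0.0066,0.0048,0],"twist":[0,0,0.5]}
    - {"offset":[0.0063,0.0051,0],"twist":[0,0,0.5]}
    - {"offset":[0.004,0.0036,0],"twist":[0,0,0.3]}
    - {"offset":[0,0,0],"twist":[0,0,0]}

```text
time_s: 8.98
position: [0.6897, -0.0197, 0.1341]
orientation: [-0.265, 0.657, 0.268, 0.653]
ft_force: [0.6, 0.5, -1.2]
finger_gap: 0.0249
```

```bash
cat > lk.py <<'E'
from st import *
import sys
st(); k=sys.argv[1]
a=save('scene','s'+k); b=save('side','d'+k)
cv2.imwrite('pics/c%s.png'%k,np.hstack([cv2.resize(x,(400,400),interpolation=2) for x in (a[270:310,330:370],b[230:270,316:356])])[:,:,::-1])
E
python3 lk.py 8
```

```text
t 8.98 p [ 0.6897 -0.0197  0.1341] F [ 0.6  0.5 -1.2] gap 0.0249 tiltfix [-0.02 -0.07 -0.  ] jawang 44.3 rad 0.1535 ang -46.7 q [-0.13  0.44  1.51  0.    1.19 -0.9 ]
grasp pt [ 0.6898 -0.0197  0.1531]
```

View pics/c8.png

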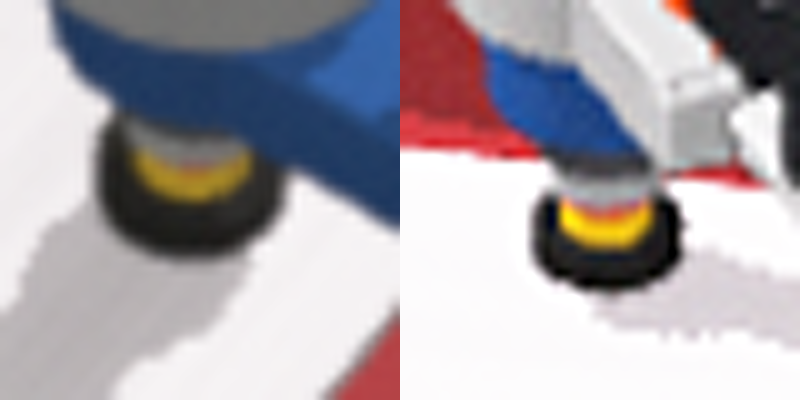

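Request:
carry_out:
  moves:
    - {"offset":[-0.006,-0.0054,0],"twist":[0,0,-0.5]}
    - {"offset":[-0.0063,-0.0051,0],"twist":[0,0,-0.5]}
    - {"offset":[-0.0066,-0.0048,0],"twist":[0,0,-0.5]}
    - {"offset":[-0.0068,-0.0044,0],"twist":[0,0,-0.5]}
    - {"offset":[-0.007,-0.0041,0],"twist":[0,0,-0.5]}
    - {"offset":[-0.0072,-0.0037,0],"twist":[0,0,-0.5]}
    - {"offset":[-0.0074,-0.0033,0],"twist":[0,0,-0.5]}
    - {"offset":[-0.0076,-0.0029,0],"twist":[0,0,-0.5]}
    - {"offset":[-0.0077,-0.0025,0],"twist":[0,0,-0.5]}
    - {"offset":[-0.0079,-0.002,0],"twist":[0,0,-0.5]}

```text
time_s: 9.92
position: [0.6242, -0.056, 0.134]
orientation: [-0.075, 0.695, 0.079, 0.711]
ft_force: [8.6, 2.2, -4.8]
finger_gap: 0.0252
```

```bash
python3 lk.py 9
```

```text
t 9.92 p [ 0.6242 -0.056   0.134 ] F [ 8.6  2.2 -4.8] gap 0.0252 tiltfix [-0.07  0.21  0.  ] jawang 12.5 rad 0.1533 ang -75.0 q [-0.21  0.3   1.7   0.01  1.12 -0.43]
grasp pt [ 0.6237 -0.0561  0.1529]
```

View pics/c9.png

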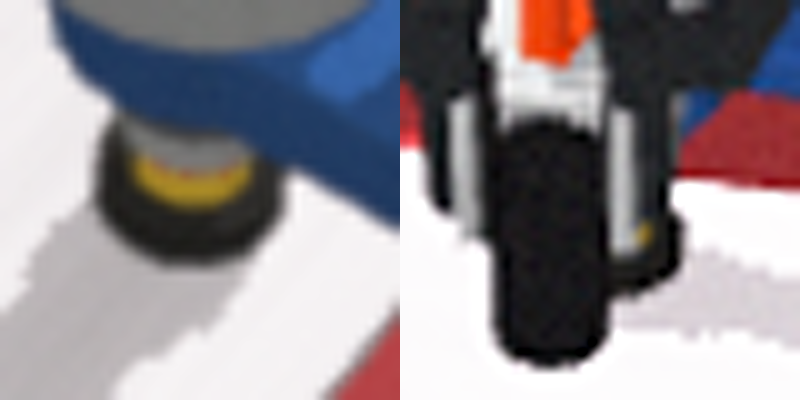

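Request:
carry_out:
  moves:
    - {"offset":[-0.0079,-0.0019,0],"twist":[0,0.05,-0.45]}
    - {"offset":[-0.008,-0.0015,0],"twist":[0,0.05,-0.45]}
    - {"offset":[-0.008,-0.0011,0],"twist":[0,0.05,-0.45]}
    - {"offset":[-0.0081,-0.0006,0],"twist":[0,0.03,-0.45]}
    - {"offset":[-0.0081,-0.0002,0],"twist":[0,0.03,-0.45]}
    - {"offset":[-0.0081,0.0002,0],"twist":[0,0.03,-0.45]}
    - {"offset":[-0.0081,0.0006,0],"twist":[0,0.03,-0.5]}
    - {"offset":[-0.008,0.0011,0],"twist":[0,0.03,-0.5]}
    - {"offset":[-0.008,0.0015,0],"twist":[0,0.03,-0.5]}
    - {"offset":[-0.0079,0.0019,0],"twist":[0,0.03,-0.5]}

```text
time_s: 10.85
position: [0.5567, -0.0581, 0.1338]
orientation: [0.106, 0.687, -0.108, 0.71]
ft_force: [7.2, -0.9, -6.7]
finger_gap: 0.0249
```

```bash
python3 lk.py 10
```

```text
t 10.85 p [ 0.5567 -0.0581  0.1338] F [ 7.2 -0.9 -6.7] gap 0.0249 tiltfix [0.07 0.31 0.  ] jawang -17.4 rad 0.1527 ang -100.5 q [-0.23  0.16  1.87  0.    1.07  0.07]
grasp pt [ 0.5561 -0.058   0.1528]
```

View pics/c10.png

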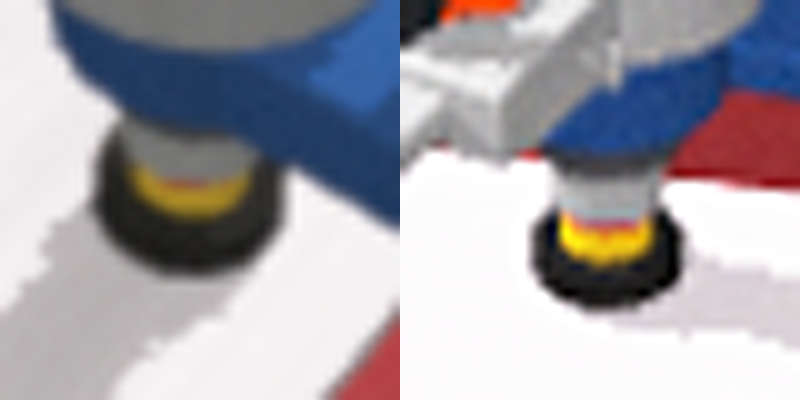

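```bash
python3 - <<'E'
from h import *
for n,ox,oy in(('scene',330,270),('side',316,230)):
    m=cam(n); C=np.array([.5845,.0921]); cp=ray(m,320,240)[0][:2]; d=(cp-C)/np.linalg.norm(cp-C)
    for z in (.008,.011,.014,.018): 
        p=proj(m,[*(C+.02*d),z]); print(n,z,((p-[ox,oy])*10).round(0))
E
```

```text
scene 0.008 [180. 295.]
scene 0.011 [181. 285.]
scene 0.014 [181. 275.]
scene 0.018 [182. 262.]
side 0.008 [204. 320.]
side 0.011 [204. 310.]
side 0.014 [204. 301.]
side 0.018 [204. 288.]
```

Request:
carry_out:
  moves:
    - {"offset":[-0.0074,0.0016,0],"twist":[0,0.06,-0.4]}
    - {"offset":[-0.0074,0.0019,0],"twist":[0,0.06,-0.4]}
    - {"offset":[-0.0073,0.0022,0],"twist":[0,0.06,-0.4]}
    - {"offset":[-0.0072,0.0025,0],"twist":[0,0.06,-0.4]}
    - {"offset":[-0.007,0.0028,0],"twist":[0,0.06,-0.4]}
    - {"offset":[-0.0069,0.0031,0],"twist":[0,0.06,-0.4]}
    - {"offset":[-0.0068,0.0034,0],"twist":[0,0.06,-0.4]}
    - {"offset":[-0.0066,0.0037,0],"twist":[0,0.06,-0.4]}
    - {"offset":[-0.0064,0.004,0],"twist":[0,0.06,-0.4]}
    - {"offset":[-0.005,0.0035,0],"twist":[0,0.06,-0.3]}

```text
time_s: 11.78
position: [0.5026, -0.0365, 0.1338]
orientation: [0.246, 0.653, -0.261, 0.667]
ft_force: [6.6, -3.8, -8.3]
finger_gap: 0.0248
```

```bash
python3 lk.py 11
```

```text
t 11.78 p [ 0.5026 -0.0365  0.1338] F [ 6.6 -3.8 -8.3] gap 0.0248 tiltfix [0.26 0.1  0.  ] jawang -42.1 rad 0.1525 ang -122.5 q [-0.2   0.06  1.99 -0.03  1.08  0.55]
grasp pt [ 0.5024 -0.036   0.1528]
```

View pics/c11.png

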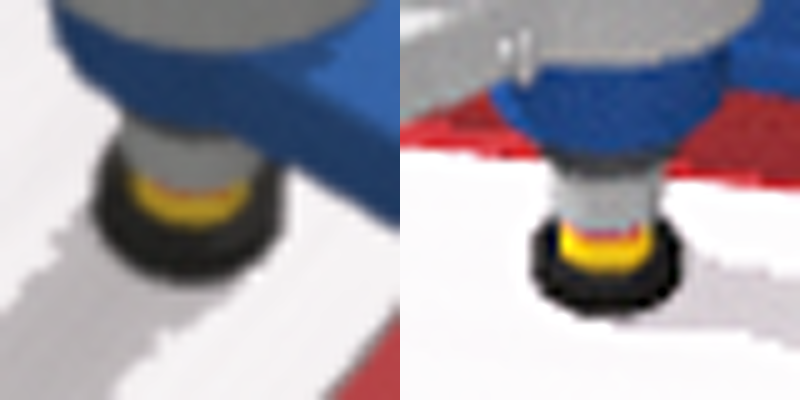

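Request:
carry_out:
  moves:
    - {"offset":[0.0088,-0.0052,0],"twist":[0.05,0.02,0.75]}
    - {"offset":[0.0091,-0.0046,0],"twist":[0.05,0.02,0.75]}
    - {"offset":[0.0094,-0.004,0],"twist":[0.05,0.02,0.75]}
    - {"offset":[0.0096,-0.0034,0],"twist":[0.05,0.02,0.75]}
    - {"offset":[0.0098,-0.0027,0],"twist":[0.05,0.02,0.75]}
    - {"offset":[0.01,-0.0021,0],"twist":[0,0,0.75]}
    - {"offset":[0.0101,-0.0014,0],"twist":[0,0,0.75]}
    - {"offset":[0.0102,-0.0007,0],"twist":[0,0,0.75]}
    - {"offset":[0.0102,0,0],"twist":[0,0,0.7]}
    - {"offset":[0.0102,0.0006,0],"twist":[0,0,0.65]}

```text
time_s: 12.72
position: [0.599, -0.0602, 0.1342]
orientation: [-0.012, 0.708, 0.022, 0.706]
ft_force: [0.8, 3.0, -0.9]
finger_gap: 0.0248
```

```bash
python3 -c "
from st import *;st()"
```

```text
t 12.72 p [ 0.599  -0.0602  0.1342] F [ 0.8  3.  -0.9] gap 0.0248 tiltfix [-0.13 -0.02 -0.  ] jawang 2.8 rad 0.153 ang -84.5 q [-0.22  0.27  1.74  0.01  1.13 -0.28]
grasp pt [ 0.5991 -0.0605  0.1532]
```

Request:
carry_out:
  moves:
    - {"offset":[0.0101,0.0013,0],"twist":[0,0,0.65]}
    - {"offset":[0.01,0.002,0],"twist":[0,0,0.65]}
    - {"offset":[0.0099,0.0026,0],"twist":[0,0,0.65]}
    - {"offset":[0.0097,0.0033,0],"twist":[0,0,0.65]}
    - {"offset":[0.0094,0.0039,0],"twist":[0,0,0.65]}
    - {"offset":[0.0091,0.0045,0],"twist":[0,0,0.65]}
    - {"offset":[0.0088,0.0051,0],"twist":[0,0,0.65]}
    - {"offset":[0.0085,0.0057,0],"twist":[0,0,0.65]}
    - {"offset":[0.006,0.0047,0],"twist":[0,0,0.5]}
    - {"offset":[0.003,0.0026,0],"twist":[0,0,0.3]}

```text
time_s: 13.55
position: [0.6843, -0.0233, 0.1343]
orientation: [-0.232, 0.67, 0.246, 0.661]
ft_force: [-0.0, 0.6, -1.0]
finger_gap: 0.0249
```

```bash
python3 lk.py 12
```

```text
t 13.55 p [ 0.6843 -0.0233  0.1343] F [-0.   0.6 -1. ] gap 0.0249 tiltfix [-0.14 -0.17 -0.  ] jawang 39.5 rad 0.1526 ang -49.1 q [-0.14  0.44  1.52  0.01  1.2  -0.84]
grasp pt [ 0.6847 -0.0236  0.1532]
```

View pics/c12.png

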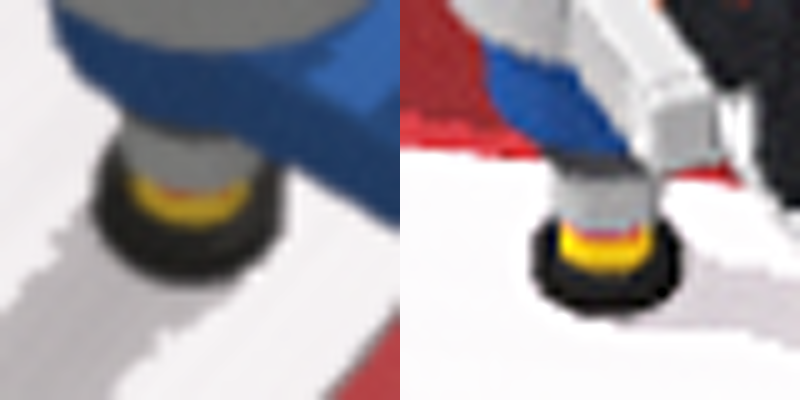

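Request:
carry_out:
  moves:
    - {"offset":[-0.0079,-0.0064,0],"twist":[0,-0.02,-0.6]}
    - {"offset":[-0.0083,-0.0059,0],"twist":[0,0,-0.6]}
    - {"offset":[-0.0087,-0.0054,0],"twist":[0,0.03,-0.6]}
    - {"offset":[-0.009,-0.0048,0],"twist":[0,0.05,-0.6]}
    - {"offset":[-0.0093,-0.0042,0],"twist":[0,0.05,-0.6]}
    - {"offset":[-0.0095,-0.0037,0],"twist":[0,0.05,-0.6]}
    - {"offset":[-0.0097,-0.003,0],"twist":[0,0.05,-0.6]}
    - {"offset":[-0.0099,-0.0024,0],"twist":[0,0.05,-0.6]}
    - {"offset":[-0.01,-0.0018,0],"twist":[0,0.05,-0.6]}
    - {"offset":[-0.0101,-0.0012,0],"twist":[0,0.05,-0.6]}

```text
time_s: 14.48
position: [0.6016, -0.0603, 0.1343]
orientation: [0.002, 0.707, 0.017, 0.707]
ft_force: [8.7, 2.7, -7.6]
finger_gap: 0.0252
```

```bash
python3 lk.py 13
```

```text
t 14.48 p [ 0.6016 -0.0603  0.1343] F [ 8.7  2.7 -7.6] gap 0.0252 tiltfix [-0.25 -0.01 -0.  ] jawang 1.3 rad 0.1533 ang -83.6 q [-0.23  0.27  1.74  0.03  1.14 -0.26]
grasp pt [ 0.6016 -0.0608  0.1533]
```

View pics/c13.png

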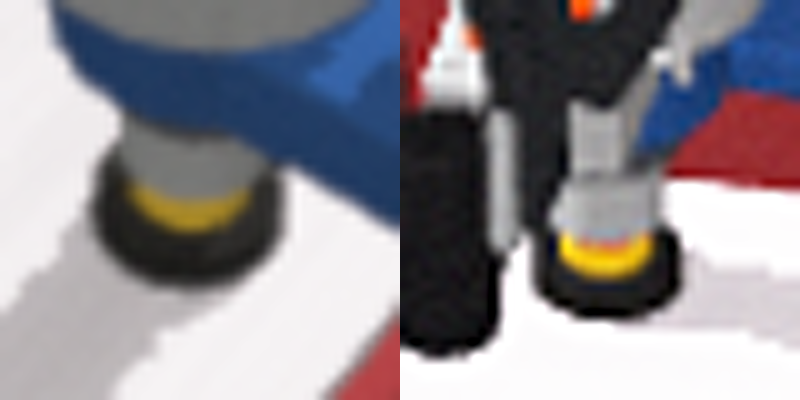

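```bash
python3 - <<'E'
import cv2,numpy as np
for n,y0,y1,x0,x1 in(('s',280,296,347,352),('d',246,264,334,340)):
  for k in ['0','8','9','10','11','12','13']:
    f={'s':'scene0','d':'side0'}[n] if k=='0' else n+k
    im=cv2.imread(f'pics/{f}.png')[y0:y1,x0:x1].astype(float)
    G=(im[:,:,1]-im[:,:,0]).mean(1); Rr=(im[:,:,2]-im[:,:,1]).mean(1); 
    s=(im[:,:,2]-im[:,:,0]).mean(1)
    print(n,k,'RB',s.round(0).astype(int),'GB',G.clip(0).sum().round(0),s.clip(0).sum().round(0))
E
```

```text
s 0 RB [-62 -59 -40  -6   2   9  47 116 125  96  25   3   1   3   2   2] GB 296.0 432.0
s 8 RB [-62 -59 -41  -6   1   9  47 117 125  96  24   3   3   3   2   2] GB 295.0 432.0
s 9 RB [-62 -59 -41  -6   0   2  15  79 125 119  62  13   3   3   3   3] GB 306.0 428.0
s 10 RB [-62 -59 -40  -6   1   1   2  14  77 124 119  64  13   3   3   2] GB 294.0 424.0
s 11 RB [-62 -59 -41  -6   1   2   1   3  16  83 125 120  55  10   3   3] GB 294.0 420.0
s 12 RB [-62 -59 -42  -7   0   1   1   2  15  79 124 118  55   9   3   4] GB 288.0 411.0
s 13 RB [-62 -59 -40  -6   0   2   1   1   2  21 100 124 101  26   4   4] GB 289.0 385.0
d 0 RB [ -2  -4  -2  -7  42 151 213 204 103  -6   2   1   4   1   4   2   2   1] GB 455.0 731.0
d 8 RB [ -2  -4  -1  -6  44 159 215 209 108  -4   1   1   4   4   3   3   1   0] GB 472.0 752.0
d 9 RB [-2 -2 -1 -1 -3 -1 -1  2  2  1  1  1  2  0  3  1  2  0] GB 2.0 15.0
d 10 RB [ -2  -5   1   0  -1  -9  82 202 221 168  46   0   2   3   4   2   1   0] GB 471.0 731.0
d 11 RB [ -3  -4   0   1   0  -1  -1  93 204 220 154  35  -2   2   4   3   2   0] GB 465.0 718.0
d 12 RB [ -3  -5   0   1   1  -2  -2  94 208 221 159  34  -1   2   4   3   2   1] GB 471.0 730.0
d 13 RB [  0  -2   1   0   1   0  -3   9 127 221 204 103  -4   2   3   3   1   0] GB 464.0 675.0
```

Request:
carry_out:
  moves:
    - {"offset":[-0.0081,-0.0007,0],"twist":[-0.03,0.05,-0.43]}
    - {"offset":[-0.0081,-0.0003,0],"twist":[-0.03,0.05,-0.43]}
    - {"offset":[-0.0081,0.0001,0],"twist":[-0.03,0.05,-0.43]}
    - {"offset":[-0.0081,0.0004,0],"twist":[-0.03,0.05,-0.43]}
    - {"offset":[-0.0081,0.0008,0],"twist":[-0.03,0.05,-0.43]}
    - {"offset":[-0.008,0.0012,0],"twist":[-0.03,0.05,-0.43]}
    - {"offset":[-0.008,0.0016,0],"twist":[0,0.05,-0.43]}
    - {"offset":[-0.0079,0.0019,0],"twist":[0,0.05,-0.43]}
    - {"offset":[-0.0078,0.0023,0],"twist":[0,0.05,-0.43]}
    - {"offset":[-0.0076,0.0027,0],"twist":[0,0.05,-0.43]}

```text
time_s: 15.42
position: [0.5363, -0.0538, 0.1342]
orientation: [0.154, 0.689, -0.154, 0.691]
ft_force: [8.0, -2.1, -8.6]
finger_gap: 0.0249
```

```bash
cat > ms.py <<'E'
import sys,cv2,numpy as np
for k in sys.argv[1:]:
 for n,y0,y1,x0,x1 in(('s',280,296,347,352),('d',246,264,334,340)):
    im=cv2.imread(f'pics/{n}{k}.png')[y0:y1,x0:x1].astype(float)
    s=(im[:,:,2]-im[:,:,0]).mean(1); G=(im[:,:,1]-im[:,:,0]).mean(1)
    print(n,k,s.round(0).astype(int),s.clip(0).sum().round(0),'GB',G.clip(0).sum().round(0))
E
python3 lk.py 14; python3 ms.py 14
```

```text
t 15.42 p [ 0.5363 -0.0538  0.1342] F [ 8.  -2.1 -8.6] gap 0.0249 tiltfix [0.   0.04 0.  ] jawang -25.2 rad 0.1536 ang -108.3 q [-0.23  0.14  1.9   0.    1.1   0.21]
grasp pt [ 0.5362 -0.0538  0.1532]
s 14 [-62 -59 -41  -7   1   2   1   1   1   2  21  97  99  26   3   3] 256.0 GB 191.0
d 14 [ -3  -4   0   1   2   0  -1  -4  19 146 209 102  -4   2   2   3   2   0] 488.0 GB 364.0
```

View pics/c14.png

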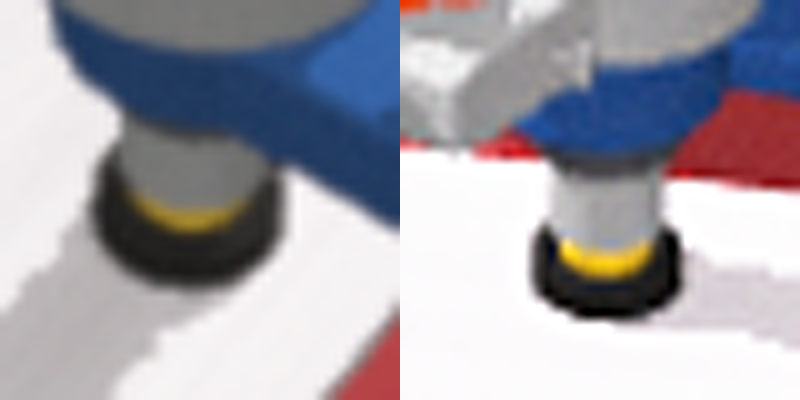

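Request:
carry_out:
  moves:
    - {"offset":[-0.0051,0.0018,0],"twist":[0,0.04,-0.3]}
    - {"offset":[-0.005,0.0019,0],"twist":[0,0.04,-0.3]}
    - {"offset":[-0.005,0.0021,0],"twist":[0,0.04,-0.3]}
    - {"offset":[-0.0049,0.0023,0],"twist":[0,0.04,-0.3]}
    - {"offset":[-0.0048,0.0024,0],"twist":[0,0.04,-0.3]}
    - {"offset":[-0.0048,0.0025,0],"twist":[0,0.04,-0.3]}
    - {"offset":[-0.0047,0.0027,0],"twist":[0,0.04,-0.3]}
    - {"offset":[-0.0046,0.0028,0],"twist":[0,0.04,-0.3]}
    - {"offset":[-0.0045,0.0029,0],"twist":[0,0.04,-0.3]}
    - {"offset":[-0.0035,0.0024,0],"twist":[0,0.04,-0.2]}

```text
time_s: 16.35
position: [0.5086, -0.0401, 0.134]
orientation: [0.256, 0.648, -0.265, 0.667]
ft_force: [8.9, -3.4, -9.6]
finger_gap: 0.0246
```

```bash
python3 lk.py 15; python3 ms.py 15
```

```text
t 16.35 p [ 0.5086 -0.0401  0.134 ] F [ 8.9 -3.4 -9.6] gap 0.0246 tiltfix [0.2  0.19 0.  ] jawang -43.2 rad 0.1524 ang -119.9 q [-0.21  0.07  1.98 -0.02  1.07  0.56]
grasp pt [ 0.5082 -0.0397  0.153 ]
s 15 [-62 -59 -41  -6   0   1   1   1   1   2  11  56  91  27   3   3] 198.0 GB 149.0
d 15 [ -2  -5   1   1  -1   2   0  -2  -9 100 192 103  -3   1   3   2   2   0] 409.0 GB 300.0
```

View pics/c15.png

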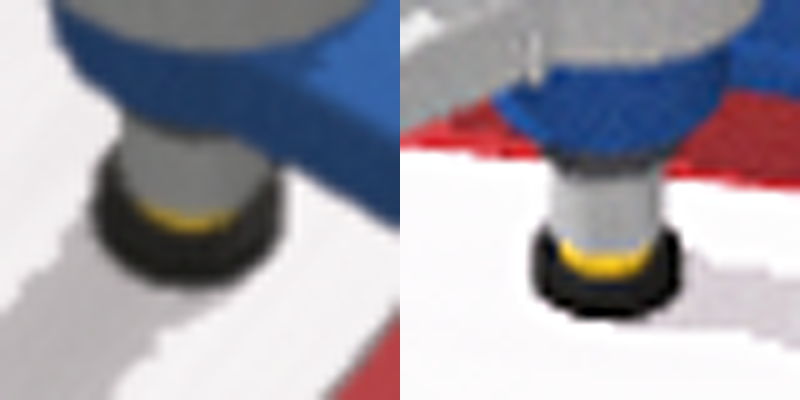

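Request:
carry_out:
  moves:
    - {"offset":[-0.0046,0.0027,0],"twist":[0.02,0.04,-0.2]}
    - {"offset":[-0.0046,0.0028,0],"twist":[0.02,0.04,-0.2]}
    - {"offset":[-0.0045,0.0029,0],"twist":[0.02,0.04,-0.2]}
    - {"offset":[-0.0045,0.003,0],"twist":[0.02,0.04,-0.2]}
    - {"offset":[-0.003,0.002,0],"twist":[0,0.02,0]}
    - {"offset":[0,0,0],"twist":[0,0,0]}
    - {"offset":[0,0,0],"twist":[0,0,0]}
    - {"offset":[0,0,0],"twist":[0,0,0]}
    - {"offset":[0,0,0],"twist":[0,0,0]}
    - {"offset":[0,0,0],"twist":[0,0,0]}

```text
time_s: 17.28
position: [0.499, -0.034, 0.134]
orientation: [0.286, 0.631, -0.29, 0.66]
ft_force: [5.0, 0.4, -4.8]
finger_gap: 0.0248
```

```bash
python3 lk.py 16; python3 ms.py 16
```

```text
t 17.28 p [ 0.499 -0.034  0.134] F [ 5.   0.4 -4.8] gap 0.0248 tiltfix [0.22 0.34 0.  ] jawang -48.1 rad 0.1523 ang -124.2 q [-0.2   0.04  2.01 -0.02  1.06  0.65]
grasp pt [ 0.4983 -0.0335  0.153 ]
s 16 [-62 -59 -41  -6   0   1   2   1   2   1   6  34  86  27   4   3] 167.0 GB 126.0
d 16 [ -3  -4   0   1   1   1   0  -1  -9  79 175 105  -3   0   4   2   1   0] 368.0 GB 269.0
```

Request:
carry_out:
  moves:
    - {"offset":[0,0,0],"twist":[0,0,0]}
    - {"offset":[0,0,0],"twist":[0,0,0]}
    - {"offset":[0,0,0],"twist":[0,0,0]}
    - {"offset":[0,0,0.001],"twist":[0,0,0]}
    - {"offset":[0,0,0.01],"twist":[0.04,0.07,0]}
    - {"offset":[0,0,0.02],"twist":[0.06,0.1,0]}
    - {"offset":[0,0,0.03],"twist":[0.06,0.1,0]}
    - {"offset":[0,0,0.02],"twist":[0.06,0.07,0]}
    - {"offset":[0,0,0.01],"twist":[0,0,0]}
    - {"offset":[0,0,0],"twist":[0,0,0]}
  jaw: 0.05

```text
time_s: 18.22
position: [0.4926, -0.0349, 0.2282]
orientation: [0.287, 0.65, -0.29, 0.641]
ft_force: [0.2, -0.8, 1.0]
finger_gap: 0.05
```

```bash
python3 lk.py 17; python3 ms.py 17; python3 -c "
from h import *
save('wrist','w17'); m=cam('wrist'); o,d=ray(m,320,240); print(o,d); 
from scipy.spatial.transform import Rotation as R
ob=monitor.get_obs(); r=R.from_quat(ob['orientation']).as_matrix(); print((r.T@(o-ob['position'])).round(3),(r.T@d).round(3), (r.T@(m['E'][:3,:3].T)).round(2))"
```

```text
t 18.22 p [ 0.4926 -0.0349  0.2282] F [ 0.2 -0.8  1. ] gap 0.05 tiltfix [-0.01 -0.12 -0.  ] jawang -48.2 rad 0.1568 ang -125.9 q [-0.21 -0.06  1.91 -0.    1.3   0.63]
grasp pt [ 0.4929 -0.035   0.2472]
s 17 [-63 -59 -41  -6   1   2   1   1   1   2   6  34  87  27   3   3] 167.0 GB 125.0
d 17 [ -3  -4  -1   1   1   1   0  -2  -7  78 172 105  -4   2   2   4   1   0] 368.0 GB 269.0
[0.55497136 0.02128942 0.36479072] [-0.24957278 -0.20906364 -0.94551881]
[-0.141  0.083 -0.001] [ 0.95  -0.314  0.003] [[ 0.    0.32 -0.95]
 [-0.    0.95  0.32]
 [ 1.    0.    0.  ]]
```

View pics/w17.png

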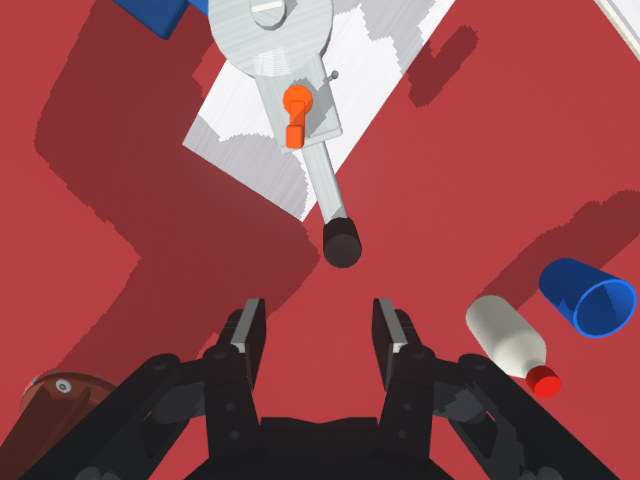

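```bash
python3 - <<'E'
from h import *
m=cam('wrist'); g=onz(m,342,250.5,.158); print(g); d=g[:2]-[.5845,.0921]; print(np.linalg.norm(d),np.degrees(np.arctan2(d[1],d[0])))
print(monitor.get_obs()['position'])
E
```

```text
[ 0.5045914  -0.03984554  0.158     ]
0.15425630889016947 -121.19985335127119
[ 0.49051075 -0.03443874  0.22449619]
```

```bash
python3 - <<'E'
from h import *
import cv2
im=cv2.imread('pics/w17.png')[205:285,300:380]
a=cv2.resize(im,(400,400),interpolation=2)
b=cv2.imread('pics/s17.png')[170:250,270:350]; b=cv2.resize(b,(400,400),interpolation=2)
cv2.imwrite('pics/z17.png',np.hstack([a,b]))
E
```

```text
(no output)
```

View pics/z17.png

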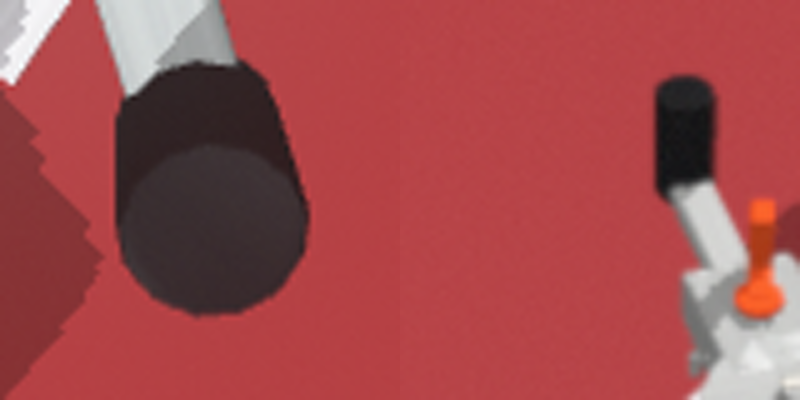

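```bash
python3 - <<'E'
from h import *
m=cam('scene'); g=onz(m,327,188.4,.158); print(g); d=g[:2]-[.5845,.0921]; print(np.linalg.norm(d),np.degrees(np.arctan2(d[1],d[0])))
mm=cam('wrist');print(monitor.get_obs()['position']); im=save('wrist','w18'); g=im[225:290,300:390].astype(int).max(2)
E
```

```text
[ 0.50579659 -0.0401408   0.158     ]
0.15388910414369222 -120.75908949874047
[ 0.49051075 -0.03443874  0.22449619]
```

```bash
python3 - <<'E'
from h import *
m=cam('wrist'); im=cv2.imread('pics/w18.png')[:,:,::-1].astype(int)
k=((im.max(2)<75)&(im.max(2)>50)&(im.max(2)-im.min(2)<18)).astype(np.uint8); k[:, :310]=0;k[:,372:]=0;k[:215]=0;k[300:]=0
n,l,s,c=cv2.connectedComponentsWithStats(k); i=1+s[1:,4].argmax(); print(s[i],c[i]); g=onz(m,*c[i],.158); print(g,monitor.get_obs()['position']); d=g[:2]-[.5845,.0921]; print(np.linalg.norm(d),np.degrees(np.arctan2(d[1],d[0])))
E
```

```text
[ 325  227   37   40 1002] [343.08483034 249.27245509]
[ 0.5053243  -0.03945138  0.158     ] [ 0.49006793 -0.03430026  0.22382905]
0.15354008700760743 -121.04211180719842
```

Request:
carry_out:
  moves:
    - {"offset":[0.006,-0.002,0],"twist":[0,-0.06,0.7]}
    - {"offset":[0.006,-0.002,0],"twist":[0,-0.06,0.7]}
    - {"offset":[0.003,-0.001,-0.006],"twist":[0,0,0.7]}
    - {"offset":[0.001,-0.001,-0.015],"twist":[0,0,0.6]}
    - {"offset":[0,0,-0.02],"twist":[0,0,0]}
    - {"offset":[0,0,-0.01],"twist":[0,0,0]}
    - {"offset":[0,0,-0.006],"twist":[0,0,0]}
    - {"offset":[0,0,-0.002],"twist":[0,0,0]}
    - {"offset":[0,0,0],"twist":[0,0,0]}
    - {"offset":[0,0,0],"twist":[0,0,0]}

```text
time_s: 19.25
position: [0.497, -0.038, 0.1489]
orientation: [0.188, 0.692, -0.192, 0.67]
ft_force: [-0.2, -0.2, -0.1]
finger_gap: 0.0494
```

```bash
python3 -c "
from st import *;st()"
```

```text
t 19.25 p [ 0.497  -0.038   0.1489] F [-0.2 -0.2 -0.1] gap 0.0494 tiltfix [-0.03 -0.3  -0.  ] jawang -31.2 rad 0.1568 ang -123.9 q [-0.22  0.06  1.96 -0.    1.16  0.33]
grasp pt [ 0.4976 -0.0381  0.1679]
```

Request:
carry_out:
  moves:
    - {"offset":[0.005,-0.001,0],"twist":[0,-0.15,0]}
    - {"offset":[0.003,-0.001,-0.003],"twist":[0,-0.15,0]}
    - {"offset":[0.001,0,-0.005],"twist":[0,0,0]}
    - {"offset":[0,0,-0.003],"twist":[0,0,0]}
    - {"offset":[0,0,-0.002],"twist":[0,0,0]}
    - {"offset":[0,0,0],"twist":[0,0,0]}
    - {"offset":[0,0,0],"twist":[0,0,0]}
    - {"offset":[0,0,0],"twist":[0,0,0]}
    - {"offset":[0,0,0],"twist":[0,0,0]}
    - {"offset":[0,0,0],"twist":[0,0,0]}

```text
time_s: 20.08
position: [0.5099, -0.0409, 0.1385]
orientation: [0.192, 0.678, -0.189, 0.684]
ft_force: [0.6, -0.4, -0.0]
finger_gap: 0.0502
```

Request:
carry_out:
  moves:
    - {"offset":[0,0,0],"twist":[0,0,0]}
    - {"offset":[0,0,0],"twist":[0,0,0]}
    - {"offset":[0,0,0],"twist":[0,0,0]}
    - {"offset":[0,0,0],"twist":[0,0,0]}
    - {"offset":[0,0,0],"twist":[0,0,0]}
    - {"offset":[0,0,0],"twist":[0,0,0]}
    - {"offset":[0,0,0],"twist":[0,0,0]}
    - {"offset":[0,0,0],"twist":[0,0,0]}
    - {"offset":[0,0,0],"twist":[0,0,0]}
    - {"offset":[0,0,0],"twist":[0,0,0]}
  jaw: 0.0

```text
time_s: 20.92
position: [0.5098, -0.0408, 0.1388]
orientation: [0.192, 0.678, -0.188, 0.684]
ft_force: [0.6, 0.0, 0.9]
finger_gap: 0.0248
```

```bash
python3 lk.py 19; python3 ms.py 19
```

```text
t 20.92 p [ 0.5098 -0.0408  0.1388] F [0.6 0.  0.9] gap 0.0248 tiltfix [-0.02  0.1   0.  ] jawang -31.2 rad 0.1524 ang -119.3 q [-0.22  0.07  1.96  0.    1.1   0.32]
grasp pt [ 0.5096 -0.0408  0.1578]
s 19 [-63 -60 -41  -7   1   1   2   1   1   1   7  34  86  26   4   3] 166.0 GB 125.0
d 19 [ -3  -4   0   0   0   1   0  -2  -7  78 176 104  -5   2   4   3   2   0] 371.0 GB 271.0
```

Request:
carry_out:
  moves:
    - {"offset":[-0.0051,0.003,0],"twist":[0,0,-0.35]}
    - {"offset":[-0.005,0.0032,0],"twist":[0,0,-0.35]}
    - {"offset":[-0.0049,0.0034,0],"twist":[0,0.03,-0.35]}
    - {"offset":[-0.0047,0.0035,0],"twist":[0,0.05,-0.3]}
    - {"offset":[-0.003,0.0022,0],"twist":[0,0.05,-0.1]}
    - {"offset":[0,0,0],"twist":[0,0,0]}
    - {"offset":[0,0,0],"twist":[0,0,0]}
    - {"offset":[0,0,0],"twist":[0,0,0]}
    - {"offset":[0,0,0],"twist":[0,0,0]}
    - {"offset":[0,0,0],"twist":[0,0,0]}

```text
time_s: 21.85
position: [0.5, -0.0341, 0.1386]
orientation: [0.237, 0.652, -0.243, 0.678]
ft_force: [2.1, -1.2, -4.5]
finger_gap: 0.0248
```

```bash
python3 lk.py 20; python3 ms.py 20
```

```text
t 21.85 p [ 0.5    -0.0341  0.1386] F [ 2.1 -1.2 -4.5] gap 0.0248 tiltfix [0.2 0.3 0. ] jawang -39.7 rad 0.1518 ang -123.8 q [-0.2   0.03  2.   -0.02  1.07  0.5 ]
grasp pt [ 0.4994 -0.0337  0.1576]
s 20 [-62 -59 -40  -7   0   1   1   1   1   1   6  34  85  26   3   4] 165.0 GB 125.0
d 20 [ -3  -4   0   0   0   1   1  -1  -8  78 174 105  -4   0   2   3   1   0] 364.0 GB 268.0
```

Request:
carry_out:
  moves:
    - {"offset":[-0.0048,0.0034,0],"twist":[0.03,0.06,-0.1]}
    - {"offset":[-0.0047,0.0035,0],"twist":[0.03,0.06,-0.1]}
    - {"offset":[-0.0047,0.0036,0],"twist":[0.03,0.06,-0.1]}
    - {"offset":[-0.0046,0.0037,0],"twist":[0.03,0.06,-0.1]}
    - {"offset":[0,0,0],"twist":[0,0,0]}
    - {"offset":[0,0,0],"twist":[0,0,0]}
    - {"offset":[0,0,0],"twist":[0,0,0]}
    - {"offset":[0,0,0],"twist":[0,0,0]}
    - {"offset":[0,0,0],"twist":[0,0,0]}
    - {"offset":[0,0,0],"twist":[0,0,0]}

```text
time_s: 22.78
position: [0.4953, -0.0305, 0.1386]
orientation: [0.254, 0.64, -0.262, 0.677]
ft_force: [3.4, -3.0, -2.1]
finger_gap: 0.0251
```

```bash
python3 lk.py 21; python3 ms.py 21
```

```text
t 22.78 p [ 0.4953 -0.0305  0.1386] F [ 3.4 -3.  -2.1] gap 0.0251 tiltfix [0.28 0.42 0.  ] jawang -42.8 rad 0.1516 ang -126.0 q [-0.19  0.02  2.02 -0.02  1.05  0.57]
grasp pt [ 0.4945 -0.03    0.1576]
s 21 [-62 -59 -41  -6   0   1   1   1   1   1   5  29  85  27   3   4] 159.0 GB 119.0
d 21 [ -3  -4  -1   2   0   2   1  -1  -7  68 166 105  -4   2   2   6   2   0] 356.0 GB 256.0
```

Request:
carry_out:
  moves:
    - {"offset":[0,0,0],"twist":[0,0,0]}
    - {"offset":[0,0,0],"twist":[0,0,0]}
    - {"offset":[0,0,0],"twist":[0,0,0]}
    - {"offset":[0,0,0],"twist":[0,0,0]}
    - {"offset":[0,0,0.012],"twist":[0.06,0.09,0]}
    - {"offset":[0,0,0.025],"twist":[0.06,0.1,0]}
    - {"offset":[0,0,0.03],"twist":[0.06,0.1,0]}
    - {"offset":[-0.01,-0.005,0.03],"twist":[0.06,0.1,0]}
    - {"offset":[-0.01,-0.005,0.02],"twist":[0,0,0]}
    - {"offset":[0,0,0.01],"twist":[0,0,0]}
  jaw: 0.055

```text
time_s: 23.72
position: [0.4649, -0.0366, 0.2646]
orientation: [0.257, 0.665, -0.26, 0.651]
ft_force: [0.2, 0.5, -0.6]
finger_gap: 0.0551
```

Request:
carry_out:
  moves:
    - {"offset":[0,0,0],"twist":[0,0,0]}
    - {"offset":[0,0,0],"twist":[0,0,0]}
    - {"offset":[0,0,0],"twist":[0,0,0]}
    - {"offset":[0,0,0],"twist":[0,0,0]}
    - {"offset":[0,0,0],"twist":[0,0,0]}
    - {"offset":[0,0,0],"twist":[0,0,0]}
    - {"offset":[0,0,0],"twist":[0,0,0]}
    - {"offset":[0,0,0],"twist":[0,0,0]}
    - {"offset":[0,0,0],"twist":[0,0,0]}
    - {"offset":[0,0,0],"twist":[0,0,0]}

```text
time_s: 24.55
position: [0.4632, -0.0345, 0.2589]
orientation: [0.257, 0.669, -0.26, 0.648]
ft_force: [1.0, 0.8, -0.3]
finger_gap: 0.0552
```

```bash
python3 lk.py 22; python3 ms.py 22; python3 -c "
from h import *
save('wrist','w22')
for n,f in(('s','scene0'),('d','side0')):
  a=cv2.imread(f'pics/{n}22.png').astype(int);b=cv2.imread(f'pics/{f}.png').astype(int)
  d=(abs(a-b).max(2)>40)
  for nm,(x0,y0,x1,y1) in ({'cupbottle':(185,150,265,225),'weight':(415,380,465,425),'panelcorners':(262,305,335,350)} if n=='s' else {'cupbottle':(225,300,305,396),'weight':(380,196,412,222),'panel R':(370,248,400,294),'panel L':(272,262,300,285)}).items(): print(n,nm,d[y0:y1,x0:x1].sum())
"
```

```text
t 24.55 p [ 0.4632 -0.0345  0.2589] F [ 1.   0.8 -0.3] gap 0.0552 tiltfix [-0.06 -0.27 -0.  ] jawang -42.8 rad 0.1753 ang -133.8 q [-0.23 -0.14  1.93 -0.    1.38  0.52]
grasp pt [ 0.4637 -0.0346  0.2779]
s 22 [-63 -60 -41  -6   1   2   1   1   1   2   5  30  86  27   3   3] 160.0 GB 119.0
d 22 [ -2  -4   0   0   0   1   0   0  -7  66 165 104  -3   2   3   3   2   0] 348.0 GB 254.0
s cupbottle 0
s weight 0
s panelcorners 372
d cupbottle 0
d weight 0
d panel R 202
d panel L 209
```

View pics/w22.png

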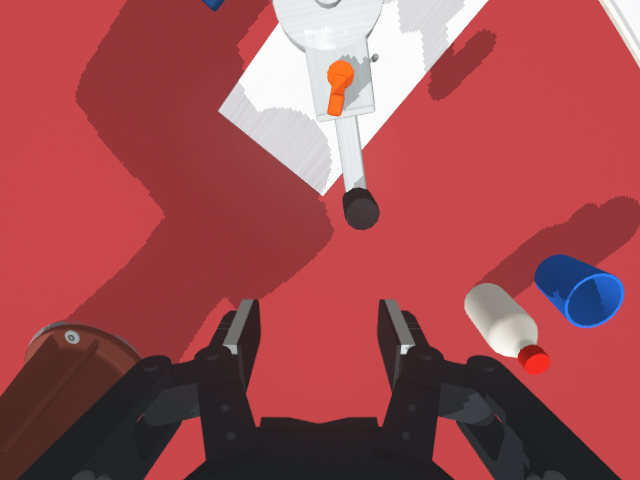

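View pics/d22.png

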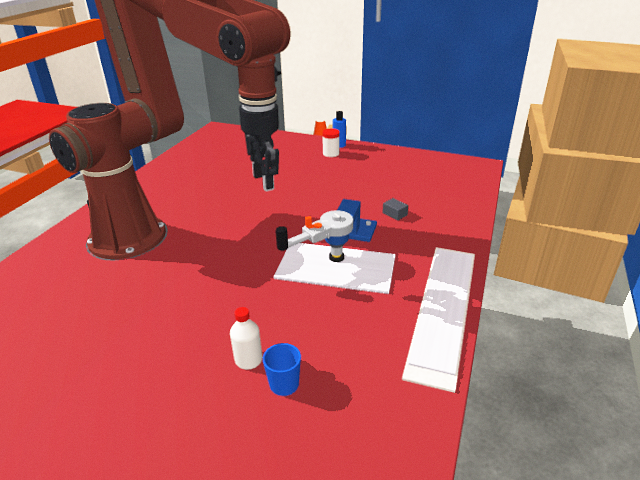

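View pics/c22.png

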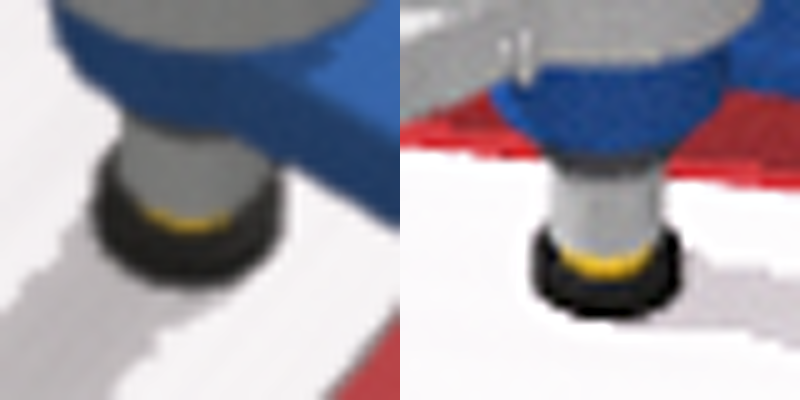

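```bash
python3 - <<'E'
from h import *
for f in('side0','d22'):
    im=cv2.imread(f'pics/{f}.png').astype(int); k=((im.min(2)>120)).astype(np.uint8); k[:240]=0;k[300:]=0;k[:,:268]=0;k[:,400:]=0
    k=cv2.morphologyEx(k,cv2.MORPH_CLOSE,np.ones((3,3)))
    ys,xs=np.nonzero(k); print(f,xs.min(),xs.max(),ys.max(),[ (int(xs[i]),int(ys[i])) for i in ((xs+ys).argmax(),(xs-ys).argmin(),(xs-ys).argmax())])
print(ctrl.sign_off())
E
```

```text
side0 274 394 293 [(388, 293), (274, 278), (394, 254)]
d22 273 394 293 [(388, 293), (273, 277), (394, 254)]
the job is handed in; nothing more can be done
None
```

The panel is clamped, with the selector left on tighten and the gripper clear of everything. I handed the job in at about 25 s of the 72 s limit.

I pushed the orange selector over to tighten with closed fingers. Then I gripped the handle and made two full tightening swings with a back swing after the first. After a release to check, I regripped for one small final turn.

**Red band:** neither camera shows any red, and yellow still shows clearly. I estimate the sleeve is pressed in about 5.7 mm, where 5 mm just hides the red. The estimates disagreed, from 5.3 to 6.1 mm, because the fixed cameras resolve only about 3 mm per pixel. I did not take a low close-up to settle it. The sleeve looked the same after I let go.

**Selector:** it is on the tighten side in the last wrist picture.

**Panel:** its corners are within 1 pixel of the starting picture. Brightness changes on the panel did show up in the before/after comparison, and I put them down to moving shadows.

**Bottle, cup and block:** no pixel changes in either camera view.

**Handle:** it shifted a few degrees back when I first opened the jaws and regripped. The sleeve did not change, and I took up that play in the final turn.

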